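Restock the sweet-tube display in reverse order

TASK

Move the four sweet tubes from the low wooden stock rack to the empty grooves of the black display rack, in reverse order: as you look from the robot's side, the leftmost tube of the stock rack goes into the rightmost groove of the display rack, the next one into the groove beside it, and so on, so that customers across the counter see the row as you see it now. Lay each tube gently, without dropping it, along its groove, resting in both notches with its middle about halfway between them, and leave the jar and the tin where they are.

Things in the scene. Friction and masses are not known exactly. Their poses are not given: they have to be found in the camera images.
- tube_a: clear tube packed with pink and cream sweets, black cap at each end, 32 mm in diameter, 84 mm long (the shortest), about 84 g, lying level. Origin at its middle on the tube's axis; x axis along the tube (it may roll about x). All four tubes look alike but for their length.
- tube_b: clear tube packed with pink and cream sweets, black cap at each end, 32 mm in diameter, 110 mm long (second shortest), about 110 g, lying level. Origin at its middle on the tube's axis; x axis along the tube (it may roll about x). All four tubes look alike but for their length.
- tube_c: clear tube packed with pink and cream sweets, black cap at each end, 32 mm in diameter, 136 mm long (second longest), about 136 g, lying level. Origin at its middle on the tube's axis; x axis along the tube (it may roll about x). All four tubes look alike but for their length.
- tube_d: clear tube packed with pink and cream sweets, black cap at each end, 32 mm in diameter, 162 mm long (the longest), about 162 g, lying level. Origin at its middle on the tube's axis; x axis along the tube (it may roll about x). All four tubes look alike but for their length.
- saddle_a: fixed aluminium saddle of the stock rack, holding tube_a at the start: two 90-degree V-notches, 12 mm thick, centred 28 mm either side of the origin along x, 44 mm clear between them for fingers. Origin: centre of its underside; x along the groove, y left, z up. V apex 22, rim 42, seated tube's axis 44.6 mm above the origin; mouth 40 mm. All four alike, their places in the row shuffled
- saddle_b: fixed aluminium saddle of the stock rack, holding tube_b at the start: two 90-degree V-notches, 12 mm thick, centred 28 mm either side of the origin along x, 44 mm clear between them for fingers. Origin: centre of its underside; x along the groove, y left, z up. V apex 22, rim 42, seated tube's axis 44.6 mm above the origin; mouth 40 mm. All four alike, their places in the row shuffled
- saddle_c: fixed aluminium saddle of the stock rack, holding tube_c at the start: two 90-degree V-notches, 12 mm thick, centred 28 mm either side of the origin along x, 44 mm clear between them for fingers. Origin: centre of its underside; x along the groove, y left, z up. V apex 22, rim 42, seated tube's axis 44.6 mm above the origin; mouth 40 mm. All four alike, their places in the row shuffled
- saddle_d: fixed aluminium saddle of the stock rack, holding tube_d at the start: two 90-degree V-notches, 12 mm thick, centred 28 mm either side of the origin along x, 44 mm clear between them for fingers. Origin: centre of its underside; x along the groove, y left, z up. V apex 22, rim 42, seated tube's axis 44.6 mm above the origin; mouth 40 mm. All four alike, their places in the row shuffled
- stock_rack: fixed pale wooden board 100 (x) x 290 (y) x 15 mm carrying the four saddles on top, in a row at y = +108, +36, -36, -108 mm. Origin: centre of its underside, on the counter; x away from the robot, y to the robot's left, z up (turned up to 0.25 rad). It may be on the left or the right of the counter, the display rack on the other side
- display_rack: fixed black fluted plinth 103 (x) x 290 (y) x 50 mm with four empty saddles on top, same make as the stock rack's: grooves along x, centred at x = 0, y = +108, +36, -36, -108 mm. V apexes 72, rims 92, seated tube's axis 94.6 mm above the origin. Origin: centre of its underside, on the counter; x away from the robot, y to the robot's left, z up (turned up to 0.25 rad)
- jar: bystander: square clear sweet jar with black lid, 83 x 83 x 116 mm, standing loose beyond the racks. Origin at the centre of its underside, z up
- tin: bystander: round steel tin, 80 mm in diameter, 90 mm high, standing loose beyond the racks. Origin at the centre of its underside, z up

How it is judged:
By the outcome, as a careful person would: the job done as asked, in the order asked, and still so for the second after the job is handed in, with the robot touching nothing.
It also fails if it takes over 120 s, if anything falls off the work surface, if the arm or the gripper's body presses on something with over 40 N, if the wrist force passes 120 N, or if a joint passes its speed limit or range.

ROBOT

A 6-joint arm with a two-finger parallel gripper is mounted at the origin on the work surface. World frame = base frame: x ahead of the robot, y to its left, z up, the work surface at z = 0. Lengths are in mm, angles in rad, forces in N, time in s.
With the tool pointing down it reaches from about 275 to 1000 mm from the base axis. Payload 8.4 kg.
Tool frame: the origin (TCP) lies at the very end of the fingers, on their centre line; the grasp point (between the pads) lies 19 mm behind it; z points along the fingers, y is the line along which they close (so a half turn about z gives the same grasp; the last joint's range is limited). The gripper opens to 85 mm and grips with 20 to 120 N. Pads are 22 mm wide; open, the fingers measure 114 mm over their backs; the gripper's body (76 mm by 85 mm) begins 54 mm behind the grasp point. The pads swing forward as they close: fully open they stand 13 mm farther back than shut.
Start: joints at [-1.222, 0.353, 1.633, -0, 1.155, -0.002], TCP at [214.779, -586.939, 231.281] pointing down, gripper open.
Joint ranges: [-2.63, 2.63], [-0.92, 2.1], [0.06, 2.66], [-1.3, 4.44], [0, 2.69], [-3.02, 3.02]. Speed limits (rad/s): [2.22, 2.22, 2.79, 3.14, 3.14, 3.14].

INTERFACE

Orientations are given as [roll, pitch, yaw] about the fixed x, y, z axes, in that order (R = Rz(yaw) Ry(pitch) Rx(roll)).
In Python, from rig import sensors, grab_frame, camera_params, order gives the robot as it stands. The module is installed in compiled form; this text tells all that it offers.
- The arm moves only by the tool move_arm, never from a script. Its argument "motion" is a list of rows, each a list of 7 numbers: the turn, a rotation vector about the tool's x, y, z in rad, then the shift along the tool's x, y, z in m, then the finger opening in m, from 0 to 0.0854. A call has 1 to 8 rows; each row is the pose to reach, as a shift and turn from the pose commanded when the call began, along the tool's axes at that moment; what a row does not reach only later rows make up. A row lasts 1/8 s, in which the tool goes at most 62.5 mm and 10.7 degrees, less where a joint would pass 70% of its speed; a pose out of reach is approached as far as the arm can. A call with a gripper value outside its range is refused whole. The fingers move at their own pace and stop on an object; "grip_force" is the grip in N (left out, the last holds). Time passes only in rows, so rows that repeat a pose let the fingers close. It gives the time, the measured TCP pose, the force, the opening and the grip force at its end, in the units of the state.
- sensors.sense(): the state, without advancing time (a new reading comes with each control period).
- grab_frame(name): name is "scene" or "top" or "wrist"; returns (picture, depth): 480x640x3 uint8, red, green, blue; 480x640 float32, mm along the optical axis (not along the pixel's ray), 0 where there is no reading.
- camera_params(name): a dict with "camera_matrix" (3x3 intrinsics, pixels), "world_from_camera" (4x4, takes a point from camera to world coordinates). Camera axes: x right, y down, z forward; pixel columns grow to the right and rows downward; lengths in mm; the calibration is good to about 2 mm. The wrist camera is an equidistant fisheye: a pixel r from the principal point sees the ray r / f radians off the axis. A picture is of the moment at which its call begins: read the wrist's pose just before it. camera_params takes no time and is no camera call; for the wrist camera it gives the pose at the moment of the call.
- order.sign_off(): hands the job in; it is judged then, once.
The state is a dict: "clock": time; "qpos": joint angles; "qvel": joint speeds; "joint_efforts": joint torques, N m; "eef_pos": TCP position; "tcp_rot": TCP orientation; "contact_force": force on the tool from outside, world axes, zero at the start; "wrist_torque": the same for the moment, N m; "opening": opening from 0.0 (shut) to 1.0 (fully open); "grasp_force": force on a finger pad.
Only numpy, scipy, OpenCV 4.12 (cv2) and the standard library are available. Lean on these libraries where they do the work, as an engineer would, in place of code of your own. Each camera call takes 0.05 s, during which the arm holds its last target. There are 200 camera calls.

## Working session

There is one attempt and no reset: what is moved stays moved. The work goes in short steps, Python scripts to look and compute and a tool call to move; the robot and the scene stay as the last step left them, time stands still between calls to the robot, and variables do not carry over. Pictures are saved under pics/ and viewed, at most 14 in all, crops included, and the job is handed in when it is done.

Besides the shell and the picture viewer there is one more tool, called as name(argument=value, ...), one argument or row to a line, values as JSON. move_arm: Moves the arm, as the interface text tells. Its arguments: {"type":"object","properties":{"motion":{"type":"array","items":{"type":"array","items":{"type":"number"}}},"grip_force":{"type":"number"}},"required":["motion"]}

```bash
mkdir -p pics; python3 - <<'E'
from rig import *
import cv2,numpy as np
np.set_printoptions(suppress=True,precision=3)
print(sensors.sense())
for n in("scene","top"):
    p,d=grab_frame(n); cv2.imwrite(f"pics/{n}0.png",p[:,:,::-1]); np.savez(f"{n}0.npz",p=p,d=d); c=camera_params(n); print(n,c["camera_matrix"],c["world_from_camera"])
    print((d>0).mean())
E
```

```text
{'clock': 0.0, 'qpos': array([-1.222,  0.354,  1.634, -0.   ,  1.155, -0.002]), 'qvel': array([ 0.002,  0.   ,  0.   , -0.   , -0.001,  0.   ]), 'joint_efforts': array([ -0.001, -60.523, -34.207,  -0.   ,   0.009,  -0.   ]), 'eef_pos': array([ 214.612, -586.495,  230.575]), 'tcp_rot': array([-3.14 ,  0.   ,  0.351]), 'contact_force': array([ 0.158,  1.126, -0.059]), 'wrist_torque': array([0.   , 0.056, 0.027]), 'grasp_force': 0.0, 'opening': 1.0008469789761065}
scene [[487.307   0.    329.952]
 [  0.    487.307 242.304]
 [  0.      0.      1.   ]] [[ -0.844   0.421  -0.332 877.839]
 [  0.536   0.673  -0.509 399.033]
 [  0.009  -0.608  -0.794 698.955]
 [  0.      0.      0.      1.   ]]
0.9960579427083334
top [[582.578   0.    321.809]
 [  0.    582.578 239.762]
 [  0.      0.      1.   ]] [[  -0.01    -0.994    0.111  527.456]
 [  -1.       0.007   -0.024    2.184]
 [   0.023   -0.111   -0.994 1098.101]
 [   0.       0.       0.       1.   ]]
0.9959602864583333
```

View pics/top0.png

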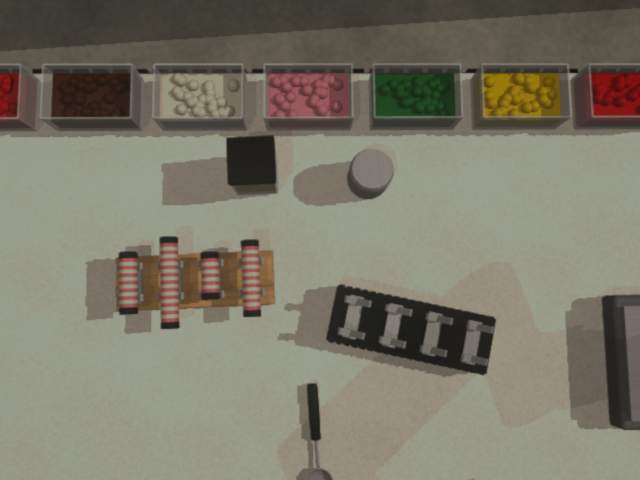

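View pics/scene0.png

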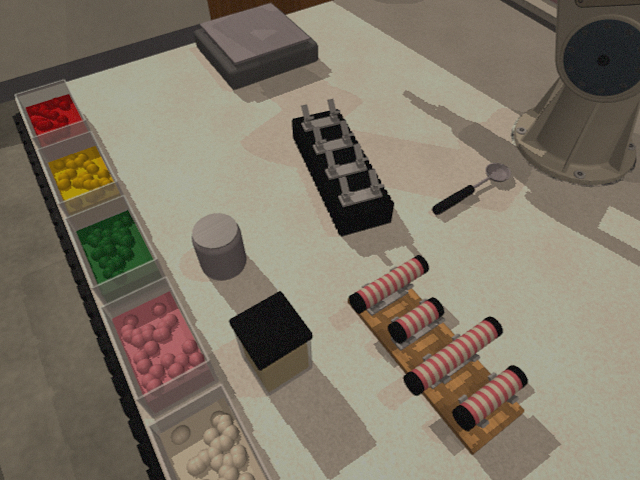

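The top view shows the stock rack on the left, with tubes at columns 128 (b), 169 (d), 210 (a) and 251 (c), rows about 275. The display rack is on the right, with grooves at columns 353, 395, 436 and 478. The scene view shows the same layout. So b goes to the rightmost groove, then d, a and c moving left.

```bash
cat > h.py <<'E'
from rig import *
import cv2,numpy as np
np.set_printoptions(suppress=True,precision=2)
def pts(n,d):
    c=camera_params(n);K=c["camera_matrix"];T=c["world_from_camera"]
    v,u=np.mgrid[:480,:640]
    X=np.stack([(u-K[0,2])/K[0,0]*d,(v-K[1,2])/K[1,1]*d,d],-1)
    return X@T[:3,:3].T+T[:3,3]
def blobs(m,P,amin=30):
    k,l=cv2.connectedComponents(m.astype(np.uint8))
    out=[]
    for i in range(1,k):
        q=P[l==i]
        if len(q)<amin: continue
        (cx,cy),(w,h),a=cv2.minAreaRect(q[:,:2].astype(np.float32))
        if w<h: w,h,a=h,w,a+90
        a=(a+90)%180-90
        out.append((cx,cy,w,h,np.radians(a),np.median(q[:,2]),q[:,2].max(),len(q)))
    return np.array(out)
E
python3 - <<'E'
from h import *
for n in("top","scene"):
    d=np.load(n+"0.npz")["d"]; P=pts(n,d); z=P[...,2]
    x,y=P[...,0],P[...,1]
    reg=(x>250)&(x<650)&(abs(y)<450)
    print(n,"table z",np.median(z[(x>250)&(x<330)&(y>100)&(y<300)]))
    print("tubes\n",blobs(reg&(z>63)&(z<90)&(y>50),P))
    print("plinth\n",blobs(reg&(z>40)&(z<130)&(y<60),P,300))
    print("stock board\n",blobs(reg&(z>8)&(z<130)&(y>50),P,300))
    print("tips\n",blobs(reg&(z>74)&(z<130)&(y<60),P,3))
E
```

```text
top table z -0.7305254356331261
tubes
 [[ 569.64  247.79  160.9    31.66    0.04   71.84   80.83 1569.  ]
 [ 576.38  104.52  135.92   30.55    0.04   72.25   79.54 1308.  ]
 [ 569.96  319.01  110.13   29.6     0.03   72.13   79.35 1063.  ]
 [ 581.38  176.43   84.07   31.04    0.03   72.2    80.6   819.  ]]
plinth
 [[ 482.89 -181.98  290.9   105.44    1.35   50.81   95.26 9425.  ]]
stock board
 [[ 570.53  212.11  289.66  160.74   -1.55   61.26   80.83 9752.  ]]
tips
 [[ 533.61  -82.29   46.25   11.85    1.35   84.07   93.93  169.  ]
 [ 520.52 -141.24   23.09   11.82    1.36   84.78   93.03   80.  ]
 [ 515.29 -165.44   20.12   11.86    1.35   84.97   91.8    90.  ]
 [ 505.15 -211.13   21.94   11.92    1.34   86.2    93.12   73.  ]
 [ 499.75 -234.88   21.89   11.84    1.35   84.26   93.26   95.  ]
 [ 489.72 -280.4    21.86   11.82    1.35   86.49   94.24   69.  ]
 [ 484.02 -305.27   23.32   11.94    1.34   83.51   93.3   106.  ]
 [ 481.73  -58.02   21.42   11.9     1.35   85.13   94.95   80.  ]
 [ 476.24  -82.86   20.44   11.76    1.34   85.44   93.14   86.  ]
 [ 466.12 -128.48   21.06 
[... 828 characters left out ...]
1.33   83.12   92.86  108.  ]
 [ 487.77 -290.94   45.87   12.47    1.35   83.51   92.35  106.  ]
 [ 448.35 -210.78   46.61   12.99    1.35   83.74   92.09  114.  ]
 [ 503.85 -221.03   46.82   12.74    1.36   84.47   93.8   112.  ]
 [ 464.23 -139.62   44.86   13.04    1.33   84.18   94.02  124.  ]
 [ 516.18 -163.02   20.61   12.84    1.32   82.21   92.64   95.  ]
 [ 522.03 -137.76   19.61   11.72    1.37   89.26   92.93   28.  ]
 [ 476.65  -81.89   22.47   12.96    1.37   81.92   92.65  105.  ]
 [ 531.63  -94.25   20.89   12.83    1.31   82.58   91.96  103.  ]
 [ 482.64  -56.36   21.68   12.63    1.38   88.07   91.96   39.  ]
 [ 537.79  -69.42   19.84   10.82    1.52   88.12   92.84   37.  ]]
```

```bash
cat >> h.py <<'E'
from scipy.spatial.transform import Rotation as Ro
def go(*tgts):
    """tool-frame shift (m) and turn about tool z from the measured pose to (x,y,z,yaw) targets"""
    s=sensors.sense();p=s["eef_pos"];R=Ro.from_euler("xyz",s["tcp_rot"])
    print("at",p,s["tcp_rot"],"open",round(s["opening"]*85.4,1),"F",s["contact_force"],"grip",s["grasp_force"],"t",s["clock"])
    for t in tgts:
        t=np.array(t,float);sh=R.inv().apply(t[:3]-p)/1000
        rv=(R.inv()*Ro.from_euler("xyz",[np.pi,0,t[3]])).as_rotvec()
        print("turn",np.round(rv,4),"shift",np.round(sh,4))
E
python3 - <<'E'
from h import *
for n in("top","scene"):
    d=np.load(n+"0.npz")["d"]; P=pts(n,d); x,y,z=np.moveaxis(P,-1,0)
    reg=(x>450)&(x<700)&(y>30)&(y<400)&(z>11)&(z<19)
    q=P[reg]; a=.037; c,s=np.cos(a),np.sin(a)
    X=c*q[:,0]+s*q[:,1]; Y=-s*q[:,0]+c*q[:,1]
    print(n,np.percentile(X,[.5,2,50,98,99.5]),np.percentile(Y,[.5,2,98,99.5]))
    # notch plates
    q=P[(x>500)&(x<650)&(y>60)&(y<370)&(z>40)&(z<58)];X=c*q[:,0]+s*q[:,1]
    print(np.histogram(X,np.arange(520,650,4)))
for t in [(569.9,320),(569.6,248.5),(581.5,177.1),(576.6,105.2)]: print(t[0]*c+t[1]*s,-s*t[0]+c*t[1])
go((570,320,200,.037))
E
```

```text
top [533.12 534.17 580.71 630.5  632.03] [ 46.89  49.04 331.46 334.23]
(array([ 0,  2,  0,  2,  3,  2,  8, 69, 66, 65, 20,  2,  2,  0,  1,  1,  0,
        0,  1,  1,  0, 66, 80, 77, 10,  2,  3,  3,  0,  4,  1,  3]), array([520, 524, 528, 532, 536, 540, 544, 548, 552, 556, 560, 564, 568,
       572, 576, 580, 584, 588, 592, 596, 600, 604, 608, 612, 616, 620,
       624, 628, 632, 636, 640, 644, 648]))
scene [534.13 536.46 589.91 632.07 632.87] [ 85.84  93.88 334.32 335.91]
(array([  2,   2,   2,   1,   1,   1,   8,  81, 103, 110,  64,   2,   2,
         2,   0,   1,   3,   1,   3,   1,   5,  91, 106, 115,  65,   2,
         3,  52,  51,  24,   2,  40]), array([520, 524, 528, 532, 536, 540, 544, 548, 552, 556, 560, 564, 568,
       572, 576, 580, 584, 588, 592, 596, 600, 604, 608, 612, 616, 620,
       624, 628, 632, 636, 640, 644, 648]))
581.3472466430618 298.6994958491411
578.4025555432364 227.25952948348123
587.6532136519072 155.46819766301365
580.0968742695196 83.79866623481065
at [ 214.65 -586.55  230.63] [-3.14 -0.    0.35] open 85.4 F [ 0.51 -0.54  0.2 ] grip 0.0 t 0.1
turn [-0.    0.    0.31] shift [ 0.65 -0.73  0.03]
```

move_arm(
  motion=[
    [0,0,0.03,0.02,-0.025,0,0.05],
    [0,0,0.07,0.055,-0.06,0,0.05],
    [0,0,0.11,0.09,-0.1,0,0.05],
    [0,0,0.15,0.13,-0.145,0,0.05],
    [0,0,0.19,0.17,-0.19,0,0.05],
    [0,0,0.23,0.21,-0.235,0,0.05],
    [0,0,0.27,0.25,-0.28,0,0.05],
    [0,0,0.31,0.29,-0.325,0,0.05],
  ],
)

```text
clock: 1.1
eef_pos: [375.7, -180.3, 231.3]
tcp_rot: [3.141, -0.0, 0.039]
contact_force: [2.3, 0.2, -0.2]
opening: 0.588
grasp_force: 0.0
```

```bash
python3 -c "
from h import *
go((569.9,320,160,.037))"
```

```text
at [ 375.7  -180.26  231.31] [ 3.14 -0.    0.04] open 50.3 F [ 2.34  0.25 -0.24] grip 0.0 t 1.1
turn [ 0. -0.  0.] shift [ 0.21 -0.49  0.07]
```

move_arm(
  motion=[
    [0,0,0,0.022,-0.05,0,0.05],
    [0,0,0,0.044,-0.105,0,0.05],
    [0,0,0,0.066,-0.16,0,0.05],
    [0,0,0,0.088,-0.215,0,0.05],
    [0,0,0,0.112,-0.27,0.01,0.05],
    [0,0,0,0.136,-0.325,0.02,0.05],
    [0,0,0,0.16,-0.38,0.03,0.05],
    [0,0,0,0.185,-0.43,0.04,0.05],
  ],
)

```text
clock: 2.1
eef_pos: [542.9, 257.2, 190.6]
tcp_rot: [3.141, 0.0, 0.041]
contact_force: [-0.1, -0.5, 0.6]
opening: 0.584
grasp_force: 0.0
```

```bash
sed -i 's/precision=2/precision=4/' h.py; python3 -c "
from h import *
go((569.9,320,120,.037),(569.9,320,42,.037))"
```

```text
at [542.937  257.2234 190.6336] [3.1414 0.0003 0.0415] open 49.9 F [-0.1443 -0.4799  0.6188] grip 0.0 t 2.1
turn [0.0002 0.0003 0.0045] shift [ 0.0296 -0.0616  0.0706]
turn [0.0002 0.0003 0.0045] shift [ 0.0296 -0.0616  0.1486]
```

move_arm(
  motion=[
    [0,0,0.004,0.015,-0.03,0.02,0.05],
    [0,0,0.004,0.03,-0.06,0.04,0.05],
    [0,0,0.004,0.03,-0.062,0.07,0.05],
    [0,0,0.004,0.03,-0.062,0.07,0.05],
    [0,0,0.004,0.03,-0.062,0.07,0.05],
    [0,0,0.004,0.03,-0.062,0.07,0.05],
  ],
)

```text
clock: 2.85
eef_pos: [570.9, 318.3, 122.8]
tcp_rot: [-3.141, -0.002, 0.036]
contact_force: [0.5, -0.4, 0.0]
opening: 0.586
grasp_force: 0.0
```

```bash
python3 -c "
from h import *
go((569.9,320,42,.037))
p,d=grab_frame('wrist');cv2.imwrite('pics/w1.png',p[:,:,::-1])"
```

```text
at [570.8884 318.25   122.809 ] [-3.1407 -0.0018  0.0363] open 50.1 F [ 0.4701 -0.3888  0.0409] grip 0.0 t 2.85
turn [-0.0009 -0.0018 -0.0007] shift [-0.0011 -0.0017  0.0808]
```

View pics/w1.png

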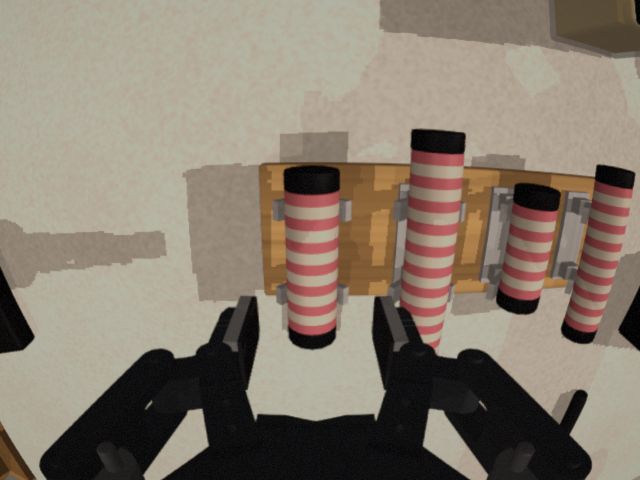

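The wrist view shows the fingers (columns 245 and 387) straddling tube b (column 312), with the neighbouring tube d clear at column 405. I'll descend and close.

move_arm(
  motion=[
    [0,0,0,-0.001,-0.002,0.025,0.05],
    [0,0,0,-0.001,-0.002,0.05,0.05],
    [0,0,0,-0.001,-0.002,0.07,0.05],
    [0,0,0,-0.001,-0.002,0.08,0.05],
    [0,0,0,-0.001,-0.002,0.08,0.05],
    [0,0,0,-0.001,-0.002,0.08,0.028],
    [0,0,0,-0.001,-0.002,0.08,0.028],
    [0,0,0,-0.001,-0.002,0.08,0.028],
  ],
  grip_force=40,
)

```text
clock: 3.9
eef_pos: [569.7, 320.6, 42.2]
tcp_rot: [-3.141, -0.001, 0.037]
contact_force: [-0.6, -0.2, 5.3]
opening: 0.364
grasp_force: 39.7
```

```bash
python3 -c "
from h import *
go((569.9,320,160,.037),(460,-286.3,160,-.218))"
```

```text
at [569.687  320.5905  42.2107] [-3.1409 -0.0013  0.0368] open 31.1 F [-0.6228 -0.2319  5.2704] grip 39.694653153419495 t 3.9
turn [-0.0007 -0.0013 -0.0002] shift [ 0.0004  0.0005 -0.1178]
turn [-0.0009 -0.0013  0.2548] shift [-0.1318  0.6024 -0.1184]
```

move_arm(
  motion=[
    [0,0,0,0,0,-0.02,0.028],
    [0,0,0,0,0,-0.06,0.028],
    [0,0,0,0,0.01,-0.105,0.028],
    [0,0,0.03,-0.01,0.045,-0.12,0.028],
    [0,0,0.07,-0.02,0.09,-0.12,0.028],
    [0,0,0.11,-0.032,0.145,-0.12,0.028],
    [0,0,0.15,-0.044,0.2,-0.12,0.028],
    [0,0,0.19,-0.056,0.255,-0.12,0.028],
  ],
)

```text
clock: 4.9
eef_pos: [522.1, 61.8, 162.5]
tcp_rot: [-3.141, -0.001, -0.154]
contact_force: [1.7, -0.7, -0.6]
opening: 0.359
grasp_force: 39.8
```

```bash
python3 -c "
from h import *
go((460,-286.3,160,-.218))"
```

```text
at [522.131   61.7869 162.4863] [-3.1414 -0.0012 -0.1541] open 30.6 F [ 1.7245 -0.7436 -0.5646] grip 39.83980894088745 t 4.9
turn [-0.0003 -0.0012  0.0639] shift [-0.008   0.3535  0.0024]
```

move_arm(
  motion=[
    [0,0,0.01,-0.001,0.055,0,0.028],
    [0,0,0.02,-0.002,0.11,0,0.028],
    [0,0,0.03,-0.004,0.165,0,0.028],
    [0,0,0.045,-0.005,0.22,0,0.028],
    [0,0,0.06,-0.006,0.27,0,0.028],
    [0,0,0.064,-0.007,0.315,0,0.028],
    [0,0,0.064,-0.008,0.345,0.002,0.028],
    [0,0,0.064,-0.008,0.354,0.002,0.028],
  ],
)

```text
clock: 5.9
eef_pos: [460.2, -286.8, 160.1]
tcp_rot: [3.141, -0.001, -0.219]
contact_force: [0.3, 0.9, -1.6]
opening: 0.359
grasp_force: 39.9
```

```bash
python3 -c "
from h import *
go((460,-286.3,160,-.218))"
```

```text
at [ 460.1723 -286.7732  160.1119] [ 3.1413 -0.0006 -0.2193] open 30.7 F [ 0.3187  0.8927 -1.6156] grip 39.89393591880798 t 5.9
turn [ 0.0003 -0.0006 -0.0013] shift [-0.0003 -0.0004  0.0001]
```

move_arm(
  motion=[
    [0,0,0,0,0,0.025,0.028],
    [0,0,0,0,0,0.05,0.028],
    [0,0,0,0,0,0.065,0.028],
    [0,0,0,0,0,0.073,0.028],
    [0,0,0,0,0,0.078,0.028],
    [0,0,0,0,0,0.08,0.028],
    [0,0,0,0,0,0.081,0.028],
    [0,0,0,0,0,0.082,0.028],
  ],
)

```text
clock: 6.9
eef_pos: [461.2, -286.2, 78.7]
tcp_rot: [3.14, -0.002, -0.217]
contact_force: [-5.1, -2.3, 14.6]
opening: 0.363
grasp_force: 41.4
```

```bash
python3 -c "
from h import *
go((460,-286.3,77.2,-.218))
for n in ('wrist','scene'):
  p,d=grab_frame(n);cv2.imwrite('pics/2'+n+'.png',p[:,:,::-1])"
```

```text
at [ 461.161  -286.2004   78.6753] [ 3.1402 -0.0016 -0.2169] open 31.0 F [-5.0779 -2.2787 14.5614] grip 41.390379667282104 t 6.9
turn [ 0.0013 -0.0016  0.0011] shift [-0.0011  0.0003  0.0015]
```

View pics/2wrist.png

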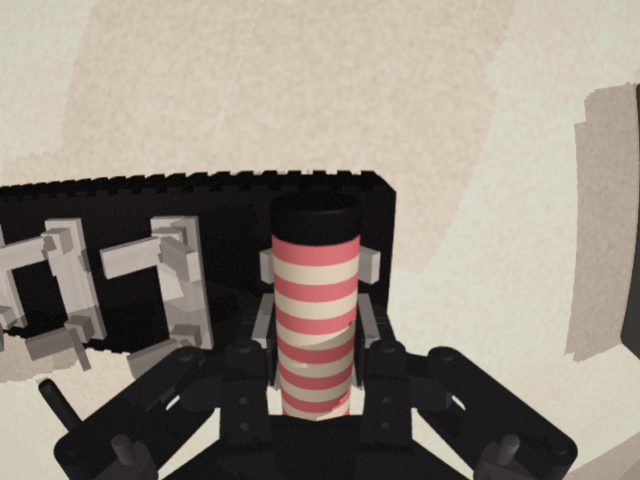

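The tube is lined up in its groove (columns 273–358, between the notch tips at 265 and 370), and the 14.6 N contact force shows it's seated. I'll release it.

move_arm(
  motion=[
    [0,0,0,0,0,-0.001,0.034],
    [0,0,0,0,0,-0.001,0.04],
    [0,0,0,0,0,-0.001,0.048],
    [0,0,0,0,0,-0.001,0.048],
    [0,0,0,0,0,-0.02,0.048],
    [0,0,0,0,0,-0.06,0.048],
    [0,0,0,0,0,-0.1,0.048],
    [0,0,0,0,0,-0.1,0.048],
  ],
)

```text
clock: 8.0
eef_pos: [462.4, -286.3, 180.2]
tcp_rot: [3.14, -0.005, -0.217]
contact_force: [-0.4, -0.6, -0.9]
opening: 0.561
grasp_force: 0.0
```

```bash
cat >> h.py <<'E'
def check(tag):
    P=pts("top",grab_frame("top")[1]);x,y,z=np.moveaxis(P,-1,0)
    for r in blobs((x>250)&(x<650)&(abs(y)<450)&np.where(y>50,(z>63)&(z<90),(z>96)&(z<130)),P,60): print("tube",np.round(r,2))
E
python3 -c "
from h import *
go((569.6,248.5,120,.037)); check(1)"
```

```text
at [ 462.3542 -286.2849  180.2312] [ 3.1398 -0.0053 -0.2172] open 47.9 F [-0.4376 -0.5683 -0.9086] grip 0.0 t 8.0
turn [ 0.0025 -0.0051 -0.2542] shift [-0.0108 -0.5454  0.0592]
tube [ 569.41  247.84  160.32   31.32    0.03   72.21   80.29 1550.  ]
tube [ 576.39  104.37  135.9    30.24    0.04   72.29   79.74 1295.  ]
tube [581.33 176.46  83.93  30.89   0.03  72.24  79.32 821.  ]
tube [ 495.63 -294.32   39.57   30.92   -0.22  107.55  115.77  411.  ]
tube [ 428.21 -279.61   42.09   30.17   -0.24  107.71  113.62  439.  ]
```

Tube b is in place, within about 1.5 mm of the groove's middle. Next is tube d.

move_arm(
  motion=[
    [0,0,-0.03,-0.001,-0.04,0,0.05],
    [0,0,-0.06,-0.002,-0.095,0,0.05],
    [0,0,-0.1,-0.003,-0.15,0,0.05],
    [0,0,-0.14,-0.004,-0.205,0,0.05],
    [0,0,-0.18,-0.006,-0.26,0,0.05],
    [0,0,-0.22,-0.007,-0.315,0,0.05],
    [0,0,-0.254,-0.008,-0.37,0.01,0.05],
    [0,0,-0.254,-0.009,-0.425,0.02,0.05],
  ],
)

```text
clock: 9.05
eef_pos: [542.7, 133.4, 155.6]
tcp_rot: [3.141, 0.002, 0.037]
contact_force: [0.7, 0.1, 0.3]
opening: 0.581
grasp_force: 0.0
```

```bash
python3 -c "
from h import *
go((569.6,248.5,120,.037))"
```

```text
at [542.7054 133.3786 155.5666] [3.1412 0.0018 0.0374] open 49.6 F [0.6927 0.0885 0.2859] grip 0.0 t 9.05
turn [0.0004 0.0018 0.0004] shift [ 0.0313 -0.114   0.0355]
```

move_arm(
  motion=[
    [0,0,0,0.012,-0.045,0.01,0.05],
    [0,0,0,0.025,-0.09,0.02,0.05],
    [0,0,0,0.031,-0.114,0.035,0.05],
    [0,0,0,0.031,-0.114,0.035,0.05],
    [0,0,0,0.031,-0.114,0.035,0.05],
    [0,0,0,0.031,-0.114,0.035,0.05],
  ],
)

```text
clock: 9.8
eef_pos: [570.1, 245.7, 122.5]
tcp_rot: [3.141, 0.0, 0.036]
contact_force: [0.5, 0.2, -0.9]
opening: 0.584
grasp_force: 0.0
```

```bash
python3 -c "
from h import *
go((569.6,248.5,42,.037))"
```

```text
at [570.129  245.6698 122.5151] [3.1414 0.     0.0358] open 49.8 F [ 0.5379  0.1595 -0.9392] grip 0.0 t 9.8
turn [ 0.0002  0.     -0.0012] shift [-0.0004 -0.0029  0.0805]
```

move_arm(
  motion=[
    [0,0,0,0,-0.003,0.02,0.05],
    [0,0,0,0,-0.003,0.045,0.05],
    [0,0,0,0,-0.003,0.07,0.05],
    [0,0,0,0,-0.003,0.08,0.05],
    [0,0,0,0,-0.003,0.08,0.05],
    [0,0,0,0,-0.003,0.08,0.028],
    [0,0,0,0,-0.003,0.08,0.028],
    [0,0,0,0,-0.003,0.08,0.028],
  ],
)

```text
clock: 10.8
eef_pos: [570.6, 248.7, 43.3]
tcp_rot: [3.14, -0.001, 0.037]
contact_force: [0.5, -6.2, 1.3]
opening: 0.365
grasp_force: 39.5
```

```bash
python3 -c "
from h import *
go((474.6,-215.8,160,-.218))"
```

```text
at [570.6006 248.6755  43.3348] [ 3.1404 -0.001   0.0372] open 31.2 F [ 0.5208 -6.2105  1.2922] grip 39.46637034416199 t 10.8
turn [ 0.0011 -0.0011  0.2552] shift [-0.1131  0.4607 -0.1162]
```

move_arm(
  motion=[
    [0,0,0,0,0,-0.02,0.028],
    [0,0,0,0,0,-0.06,0.028],
    [0,0,0.01,-0.003,0.01,-0.105,0.028],
    [0,0,0.04,-0.011,0.045,-0.117,0.028],
    [0,0,0.08,-0.022,0.09,-0.117,0.028],
    [0,0,0.12,-0.034,0.14,-0.117,0.028],
    [0,0,0.16,-0.046,0.19,-0.117,0.028],
    [0,0,0.2,-0.058,0.24,-0.117,0.028],
  ],
)

```text
clock: 11.8
eef_pos: [521.3, 6.6, 161.2]
tcp_rot: [-3.141, -0.003, -0.164]
contact_force: [1.3, 0.2, -0.6]
opening: 0.361
grasp_force: 39.9
```

```bash
python3 -c "
from h import *
go((475.5,-216,160,-.218))"
```

```text
at [521.2579   6.5594 161.2242] [-3.1409 -0.0029 -0.1641] open 30.8 F [ 1.3278  0.2011 -0.5801] grip 39.93047297000885 t 11.8
turn [-0.0008 -0.0029  0.0539] shift [-0.0088  0.227   0.001 ]
```

move_arm(
  motion=[
    [0,0,0.01,-0.002,0.045,0,0.028],
    [0,0,0.02,-0.004,0.09,0,0.028],
    [0,0,0.035,-0.005,0.135,0,0.028],
    [0,0,0.05,-0.007,0.18,0,0.028],
    [0,0,0.054,-0.008,0.215,0.001,0.028],
    [0,0,0.054,-0.009,0.227,0.001,0.028],
    [0,0,0.054,-0.009,0.227,0.001,0.028],
    [0,0,0.054,-0.009,0.227,0.001,0.028],
  ],
)

```text
clock: 12.8
eef_pos: [475.5, -213.8, 158.7]
tcp_rot: [-3.141, -0.0, -0.217]
contact_force: [-0.2, 0.2, -1.0]
opening: 0.358
grasp_force: 40.0
```

```bash
python3 -c "
from h import *
go((475.5,-216,78.3,-.218))"
```

```text
at [ 475.5356 -213.7594  158.6764] [-3.1413 -0.0005 -0.2166] open 30.6 F [-0.1922  0.1913 -0.9636] grip 39.96094286441803 t 12.8
turn [-0.0003 -0.0005  0.0014] shift [0.0004 0.0022 0.0804]
```

move_arm(
  motion=[
    [0,0,0,0,0.002,0.025,0.028],
    [0,0,0,0,0.002,0.048,0.028],
    [0,0,0,0,0.002,0.063,0.028],
    [0,0,0,0,0.002,0.071,0.028],
    [0,0,0,0,0.002,0.075,0.028],
    [0,0,0,0,0.002,0.078,0.028],
    [0,0,0,0,0.002,0.079,0.028],
    [0,0,0,0,0.002,0.08,0.028],
  ],
)

```text
clock: 13.8
eef_pos: [475.0, -216.9, 78.6]
tcp_rot: [3.141, -0.001, -0.217]
contact_force: [0.1, -1.7, 3.7]
opening: 0.36
grasp_force: 40.5
```

```bash
python3 -c "
from h import *
go((475.5,-216,78.3,-.218))"
```

```text
at [ 474.969  -216.8664   78.5666] [ 3.1414 -0.0006 -0.2173] open 30.8 F [ 0.0759 -1.7458  3.6818] grip 40.47396898269653 t 13.8
turn [ 0.0001 -0.0006  0.0007] shift [ 0.0003 -0.001   0.0003]
```

move_arm(
  motion=[
    [0,0,0,0,0,0.001,0.028],
    [0,0,0,0,0,0.001,0.033],
    [0,0,0,0,0,0.001,0.04],
    [0,0,0,0,0,0.001,0.048],
    [0,0,0,0,0,0,0.048],
    [0,0,0,0,0,-0.02,0.048],
    [0,0,0,0,0,-0.06,0.048],
    [0,0,0,0,0,-0.1,0.048],
  ],
)

```text
clock: 14.8
eef_pos: [474.5, -216.5, 179.2]
tcp_rot: [-3.141, 0.001, -0.217]
contact_force: [0.7, -0.5, -0.4]
opening: 0.561
grasp_force: 0.0
```

```bash
python3 -c "
from h import *
go((581.5,177.1,120,.037)); check(1)"
```

```text
at [ 474.4723 -216.5265  179.1978] [-3.1414  0.0008 -0.2172] open 47.9 F [ 0.7256 -0.5033 -0.4254] grip 0.0 t 14.8
turn [-0.0003  0.0007 -0.2542] shift [ 0.0197 -0.4074  0.0593]
tube [ 576.38  104.35  135.79   30.53    0.04   72.34   80.3  1300.  ]
tube [581.5  176.52  84.21  30.82   0.04  72.04  78.5  809.  ]
tube [ 521.3  -226.56   66.52   31.13   -0.21  107.39  113.92  680.  ]
tube [ 428.81 -206.27   67.42   31.6    -0.23  107.25  114.16  709.  ]
```

Tube d is seated and centred. Next is tube a.

move_arm(
  motion=[
    [0,0,-0.03,0.002,-0.03,0,0.05],
    [0,0,-0.07,0.004,-0.08,0,0.05],
    [0,0,-0.11,0.007,-0.13,0,0.05],
    [0,0,-0.15,0.01,-0.18,0,0.05],
    [0,0,-0.19,0.012,-0.23,0,0.05],
    [0,0,-0.23,0.014,-0.28,0,0.05],
    [0,0,-0.254,0.016,-0.33,0.01,0.05],
    [0,0,-0.254,0.018,-0.37,0.03,0.05],
  ],
)

```text
clock: 15.85
eef_pos: [573.1, 142.9, 148.6]
tcp_rot: [-3.141, -0.002, 0.038]
contact_force: [0.7, -1.1, -0.2]
opening: 0.586
grasp_force: 0.0
```

```bash
python3 -c "
from h import *
go((581.5,177.1,120,.037))"
```

```text
at [573.0944 142.9159 148.6346] [-3.1411 -0.0022  0.0379] open 50.0 F [ 0.6651 -1.1334 -0.1544] grip 0.0 t 15.85
turn [-0.0005 -0.0022  0.0009] shift [ 0.0096 -0.0338  0.0287]
```

move_arm(
  motion=[
    [0,0,0,0.005,-0.02,0.01,0.05],
    [0,0,0,0.01,-0.034,0.02,0.05],
    [0,0,0,0.01,-0.034,0.028,0.05],
    [0,0,0,0.01,-0.034,0.028,0.05],
    [0,0,0,0.01,-0.034,0.028,0.05],
  ],
)

```text
clock: 16.48
eef_pos: [580.9, 174.1, 120.7]
tcp_rot: [3.142, -0.0, 0.036]
contact_force: [-0.7, -0.8, 0.6]
opening: 0.585
grasp_force: 0.0
```

```bash
python3 -c "
from h import *
go((580.5,177.1,43,.037))"
```

```text
at [580.9345 174.1356 120.6875] [ 3.1415 -0.0003  0.0357] open 49.9 F [-0.6756 -0.8048  0.5933] grip 0.0 t 16.475
turn [ 0.0001 -0.0003 -0.0013] shift [-0.0004 -0.003   0.0777]
```

move_arm(
  motion=[
    [0,0,0,0,-0.003,0.02,0.05],
    [0,0,0,0,-0.003,0.045,0.05],
    [0,0,0,0,-0.003,0.068,0.05],
    [0,0,0,0,-0.003,0.078,0.05],
    [0,0,0,0,-0.003,0.078,0.05],
    [0,0,0,0,-0.003,0.078,0.028],
    [0,0,0,0,-0.003,0.078,0.028],
    [0,0,0,0,-0.003,0.078,0.028],
  ],
)

```text
clock: 17.48
eef_pos: [581.2, 177.0, 43.3]
tcp_rot: [3.14, -0.001, 0.037]
contact_force: [0.9, -6.8, 0.8]
opening: 0.36
grasp_force: 39.5
```

```bash
python3 -c "
from h import *
go((491.2,-145.8,160,-.218))"
```

```text
at [581.2383 177.017   43.2796] [ 3.1403 -0.0011  0.0372] open 30.7 F [ 0.9085 -6.7637  0.8499] grip 39.48035717010498 t 17.475
turn [ 0.0011 -0.0013  0.2552] shift [-0.1019  0.3194 -0.1164]
```

move_arm(
  motion=[
    [0,0,0,0,0,-0.02,0.028],
    [0,0,0,0,0,-0.06,0.028],
    [0,0,0.01,-0.004,0.01,-0.105,0.028],
    [0,0,0.04,-0.015,0.045,-0.117,0.028],
    [0,0,0.08,-0.029,0.09,-0.117,0.028],
    [0,0,0.12,-0.045,0.14,-0.117,0.028],
    [0,0,0.16,-0.061,0.19,-0.117,0.028],
    [0,0,0.2,-0.077,0.24,-0.117,0.028],
  ],
)

```text
clock: 18.48
eef_pos: [512.8, -65.9, 161.3]
tcp_rot: [-3.141, -0.003, -0.164]
contact_force: [0.8, 0.4, -0.9]
opening: 0.361
grasp_force: 39.8
```

```bash
python3 -c "
from h import *
go((491.2,-145.8,160,-.218))"
```

```text
at [512.7917 -65.9474 161.2571] [-3.1413 -0.003  -0.1642] open 30.8 F [ 0.8473  0.3648 -0.8942] grip 39.83626842498779 t 18.475
turn [-0.0004 -0.003   0.0538] shift [-0.0083  0.0823  0.0012]
```

move_arm(
  motion=[
    [0,0,0.02,-0.003,0.035,0,0.028],
    [0,0,0.04,-0.006,0.065,0,0.028],
    [0,0,0.054,-0.008,0.082,0.001,0.028],
    [0,0,0.054,-0.008,0.082,0.001,0.028],
    [0,0,0.054,-0.008,0.082,0.001,0.028],
    [0,0,0.054,-0.008,0.082,0.001,0.028],
  ],
)

```text
clock: 19.23
eef_pos: [491.7, -143.4, 158.4]
tcp_rot: [-3.141, -0.0, -0.216]
contact_force: [0.3, 0.7, -0.5]
opening: 0.362
grasp_force: 39.9
```

```bash
python3 -c "
from h import *
go((491.2,-145.8,78.3,-.218))"
```

```text
at [ 491.667  -143.3583  158.3596] [-3.1414 -0.0001 -0.216 ] open 31.0 F [ 0.3126  0.715  -0.5019] grip 39.85692322254181 t 19.225
turn [-0.0002 -0.0001  0.002 ] shift [0.0001 0.0025 0.0801]
```

move_arm(
  motion=[
    [0,0,0,0,0.001,0.025,0.028],
    [0,0,0,0,0.001,0.048,0.028],
    [0,0,0,0,0.001,0.063,0.028],
    [0,0,0,0,0.001,0.071,0.028],
    [0,0,0,0,0.001,0.075,0.028],
    [0,0,0,0,0.001,0.078,0.028],
    [0,0,0,0,0.001,0.079,0.028],
    [0,0,0,0,0.001,0.08,0.028],
  ],
)

```text
clock: 20.23
eef_pos: [491.6, -145.7, 79.4]
tcp_rot: [3.141, -0.001, -0.217]
contact_force: [-4.5, -2.8, 16.1]
opening: 0.363
grasp_force: 41.4
```

```bash
python3 -c "
from h import *
go((491.2,-145.8,78.3,-.218))"
```

```text
at [ 491.5777 -145.6773   79.3641] [ 3.141  -0.0011 -0.2169] open 31.0 F [-4.4948 -2.7686 16.0789] grip 41.43249034881592 t 20.225
turn [ 0.0006 -0.0011  0.0011] shift [-0.0003  0.0002  0.0011]
```

Contact is 16 N, so the tube is seated. I'll release it.

move_arm(
  motion=[
    [0,0,0,0,0,-0.001,0.028],
    [0,0,0,0,0,-0.001,0.033],
    [0,0,0,0,0,-0.001,0.04],
    [0,0,0,0,0,-0.001,0.048],
    [0,0,0,0,0,-0.001,0.048],
    [0,0,0,0,0,-0.02,0.048],
    [0,0,0,0,0,-0.06,0.048],
    [0,0,0,0,0,-0.1,0.048],
  ],
)

```text
clock: 21.22
eef_pos: [490.8, -145.1, 179.1]
tcp_rot: [-3.141, 0.001, -0.217]
contact_force: [0.3, -0.3, 0.7]
opening: 0.565
grasp_force: 0.0
```

```bash
python3 -c "
from h import *
go((576.6,105.2,120,.037)); check(1)"
```

```text
at [ 490.8118 -145.0674  179.1054] [-3.1415  0.0009 -0.2172] open 48.2 F [ 0.2628 -0.2577  0.6935] grip 0.0 t 21.225
turn [-0.0002  0.0009 -0.2542] shift [ 0.0299 -0.2629  0.0591]
tube [ 576.42  104.43  135.77   30.97    0.04   72.24   80.88 1317.  ]
tube [ 399.37 -200.52   29.21    7.59    1.33  107.53  113.68   74.  ]
```

move_arm(
  motion=[
    [0,0,-0.03,0.004,-0.03,0,0.05],
    [0,0,-0.07,0.008,-0.07,0,0.05],
    [0,0,-0.11,0.013,-0.11,0,0.05],
    [0,0,-0.15,0.018,-0.15,0,0.05],
    [0,0,-0.19,0.022,-0.19,0,0.05],
    [0,0,-0.23,0.026,-0.23,0.02,0.05],
    [0,0,-0.254,0.03,-0.262,0.045,0.05],
    [0,0,-0.254,0.03,-0.262,0.055,0.05],
  ],
)

```text
clock: 22.28
eef_pos: [576.6, 105.9, 121.6]
tcp_rot: [-3.142, 0.001, 0.039]
contact_force: [-0.7, 0.3, 0.8]
opening: 0.584
grasp_force: 0.0
```

move_arm(
  motion=[
    [0,0,0,0,0,0,0.05],
    [0,0,0,0,0,0,0.05],
  ],
)

```text
clock: 22.52
eef_pos: [577.0, 103.4, 123.9]
tcp_rot: [3.142, -0.001, 0.036]
contact_force: [0.4, -0.4, 0.3]
opening: 0.586
grasp_force: 0.0
```

```bash
python3 -c "
from h import *
go((576.6,105.2,43,.037)); check(1)"
```

```text
at [577.0185 103.3638 123.8551] [ 3.1415 -0.0005  0.0357] open 50.0 F [ 0.4109 -0.3821  0.3078] grip 0.0 t 22.525
turn [ 0.0001 -0.0005 -0.0013] shift [-0.0004 -0.0019  0.0809]
tube [ 475.02 -216.42  161.86   32.29   -0.22  107.38  115.   1742.  ]
tube [527.98 105.    38.28  23.27   0.    73.22  79.49 269.  ]
tube [ 491.41 -146.55   83.98   30.72   -0.23  107.29  114.58  893.  ]
tube [ 461.24 -286.98  109.99   31.88   -0.21  107.54  115.17 1193.  ]
```

All three placed tubes are seated and centred. I'll grip tube c.

move_arm(
  motion=[
    [0,0,0,0,-0.002,0.02,0.05],
    [0,0,0,0,-0.002,0.045,0.05],
    [0,0,0,0,-0.002,0.07,0.05],
    [0,0,0,0,-0.002,0.08,0.05],
    [0,0,0,0,-0.002,0.08,0.05],
    [0,0,0,0,-0.002,0.08,0.028],
    [0,0,0,0,-0.002,0.08,0.028],
    [0,0,0,0,-0.002,0.08,0.028],
  ],
)

```text
clock: 23.58
eef_pos: [577.6, 104.8, 44.7]
tcp_rot: [3.14, -0.002, 0.037]
contact_force: [-0.8, -9.5, 3.6]
opening: 0.361
grasp_force: 39.3
```

```bash
python3 -c "
from h import *
go((507.3,-75.5,160,-.218))"
```

```text
at [577.6159 104.8482  44.6865] [ 3.1399 -0.0016  0.0374] open 30.8 F [-0.762  -9.4669  3.5797] grip 39.27200496196747 t 23.575
turn [ 0.0015 -0.0018  0.2554] shift [-0.0768  0.1778 -0.1151]
```

move_arm(
  motion=[
    [0,0,0,0,0,-0.02,0.028],
    [0,0,0,0,0,-0.06,0.028],
    [0,0,0.03,-0.006,0.01,-0.105,0.028],
    [0,0,0.07,-0.018,0.035,-0.115,0.028],
    [0,0,0.11,-0.032,0.07,-0.115,0.028],
    [0,0,0.16,-0.047,0.105,-0.115,0.028],
    [0,0,0.21,-0.062,0.14,-0.115,0.028],
    [0,0,0.255,-0.076,0.175,-0.115,0.028],
  ],
)

```text
clock: 24.58
eef_pos: [507.1, -72.6, 159.3]
tcp_rot: [-3.142, -0.002, -0.22]
contact_force: [0.0, -0.4, -1.6]
opening: 0.362
grasp_force: 40.1
```

move_arm(
  motion=[
    [0,0,0,0,0,0,0.028],
    [0,0,0,0,0,0,0.028],
    [0,0,0,0,0,0,0.028],
  ],
)

```text
clock: 24.95
eef_pos: [507.8, -70.8, 158.6]
tcp_rot: [-3.141, -0.001, -0.217]
contact_force: [-0.5, -0.6, -2.1]
opening: 0.359
grasp_force: 40.2
```

```bash
python3 -c "
from h import *
go((507.3,-75.5,79.7,-.218))"
```

```text
at [507.7902 -70.7773 158.5866] [-3.1414 -0.0006 -0.2171] open 30.7 F [-0.5459 -0.5669 -2.1033] grip 40.151517391204834 t 24.95
turn [-0.0002 -0.0006  0.0009] shift [0.0005 0.0047 0.0789]
```

move_arm(
  motion=[
    [0,0,0,0,0.004,0.025,0.028],
    [0,0,0,0,0.004,0.048,0.028],
    [0,0,0,0,0.004,0.062,0.028],
    [0,0,0,0,0.004,0.07,0.028],
    [0,0,0,0,0.004,0.074,0.028],
    [0,0,0,0,0.004,0.076,0.028],
    [0,0,0,0,0.004,0.077,0.028],
    [0,0,0,0,0.004,0.078,0.028],
  ],
)

```text
clock: 25.95
eef_pos: [506.7, -75.5, 80.7]
tcp_rot: [3.142, -0.001, -0.218]
contact_force: [-1.9, -2.2, 9.6]
opening: 0.358
grasp_force: 41.1
```

```bash
python3 -c "
from h import *
go((507.3,-75.5,79.7,-.218))"
```

```text
at [506.7495 -75.5491  80.7416] [ 3.1415 -0.0007 -0.2182] open 30.6 F [-1.8616 -2.2028  9.6039] grip 41.11796736717224 t 25.95
turn [ 0.0001 -0.0007 -0.0002] shift [ 0.0005 -0.0002  0.001 ]
```

Seated at 9.6 N. I'll release and move away from the racks.

move_arm(
  motion=[
    [0,0,0,0,0,0,0.028],
    [0,0,0,0,0,0,0.033],
    [0,0,0,0,0,0,0.04],
    [0,0,0,0,0,0,0.048],
    [0,0,0,0,0,0,0.048],
    [0,0,0,0,0,-0.02,0.048],
    [0,0,0,0,0,-0.06,0.048],
    [0,0,0,0,0,-0.11,0.048],
  ],
)

```text
clock: 26.95
eef_pos: [505.6, -75.2, 190.7]
tcp_rot: [3.141, 0.002, -0.218]
contact_force: [0.7, -0.2, -0.1]
opening: 0.561
grasp_force: 0.0
```

move_arm(
  motion=[
    [0,0,0,0,-0.04,0,0.048],
    [0,0,0,0,-0.09,0,0.048],
    [0,0,0,0,-0.14,0,0.048],
    [0,0,0,0,-0.19,0,0.048],
    [0,0,0,0,-0.22,0,0.048],
    [0,0,0,0,-0.22,0,0.048],
  ],
)

```text
clock: 27.7
eef_pos: [554.2, 141.3, 190.1]
tcp_rot: [-3.141, -0.0, -0.216]
contact_force: [0.3, -0.4, 0.2]
opening: 0.564
grasp_force: 0.0
```

```bash
python3 -c "
from h import *
go(); check(1)
p,d=grab_frame('scene');cv2.imwrite('pics/end.png',p[:,:,::-1])"
```

```text
at [554.243  141.2597 190.1045] [-3.1413 -0.     -0.2155] open 48.1 F [ 0.2766 -0.3678  0.2022] grip 0.0 t 27.7
tube [ 505.35  -75.94  135.91   31.18   -0.22  107.27  113.94 1442.  ]
tube [ 474.71 -216.57  161.86   31.93   -0.22  107.45  114.57 1731.  ]
tube [ 491.53 -146.09   83.69   31.84   -0.21  107.25  114.41  905.  ]
tube [ 461.41 -286.71  109.71   31.76   -0.21  107.45  114.5  1185.  ]
```

View pics/end.png

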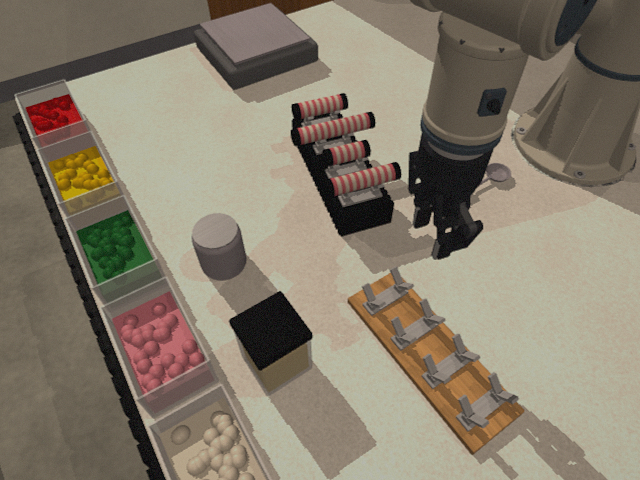

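The final scene view shows all four tubes seated on the display rack (columns 292–400, rows 95–195). The stock rack is empty, the jar (270, 340) and tin (218, 245) haven't moved, and the arm is clear. All four middles are within about 2 mm of the groove middles.

```bash
python3 -c "
from rig import order
print(order.sign_off())"
```

```text
the job is handed in; nothing more can be done
None
```

The job is handed in: all four tubes lie in the display rack in reverse order (c, a, d, b from left to right), each within about 2 mm of its groove's middle, with the jar and tin untouched, after about 28 s of robot time.

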